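# Hold the bench press on a bag name plate

## Task

The brass name plate under the bench press is to be bonded to its plywood backing. First turn the dial on top of the press so that its pointer nose stands on the long raised index rib, on the side of its plate towards the lever, and let go of it; then, with the fingertips, press the sprung hand lever down by the pad at its end until the pad's top is level with the flat top of the gauge post beside it, without running the lever down onto its bottom stop. Leave the things standing round the press where they are, and finish while still holding the lever down at that height: do not let it go.

Things in the scene. Friction and masses are not known exactly. Their poses are not given: they have to be found in the camera images.
- press: Grey bench hand press, bolted down, turned up to 25 degrees: base plate 150 x 370 x 16 mm, column 85 x 100 mm with its top at z 0.125, sprung lever from the column along the press's +y to a black pad. Origin on the table; z up, y from column to pad. In its frame: dial axis at y -0.100, lever pivot y -0.030, z 0.115; ram and brass plate (fixed) y 0.035; rubber bottom stop y 0.140; all x 0.
- gauge_top (a point): Centre of the flat top of the gauge post, a thin steel rod with a 22 mm wide cap, 127 mm above the table, at y 0.198 of the press, its cap about 20 mm beyond the pad's end. Axes as the press.
- dial_grip (a point): Point to grip the dial: on its vertical axis, 162 mm above the table, 7 mm below its top. Black disc 44 mm wide with an upright grip bar 42 mm long, 14 mm thick, 30 mm tall, on a round 96 mm plate (top 131 mm above the table). Its x axis runs along the bar; the -x end is the pointer (small nose at the foot, white line on top). It turns with the dial.
- dial (a joint): Dial angle in rad, growing clockwise from above, range 0 to 2.4; starts at 0.1 to 0.8. At 0 the pointer points to the press's -x; short ticks every 0.3; the one long raised index rib (16 mm long, 7 mm wide, 6 mm high, at the plate's edge) is at 1.5, where the pointer points nearly to the press's +y, towards the pad. Light friction (0.05 N m); stays where left.
- lever_angle (a joint): Lever angle in rad: 0 at rest (sloping 0.26 rad up towards the pad), growing as it is pressed down. At 0.26 lever and pad are level and the pad's top is level with the gauge post's top. Bottom stop at 0.42. A spring drives it back to 0: pushing at the pad takes about 3 N to start, 8 N at 0.26, 12 N at the stop.
- lever: The moving lever with its pad; the arm is a steel bar 18 x 10 mm and 150 mm long from the pivot to the pad. Origin at the pivot, on the press's x 0, y -0.030, z 0.115; axes as the press's at rest, tilting with the lever about x.
- pad_top (a point): Black pad on the lever's end, 52 mm (across the press) x 50 mm (along it) x 16 mm thick. Origin: centre of its flat top face (at rest that face slopes 0.26 rad). It swings with the lever, 170 mm from the pivot: top centre 170 mm above the table at rest, 127 mm at 0.26; in the press's frame x 0, y 0.131 at rest, 0.140 at 0.26.
- spool: Bystander: spool of brown thread, 48 mm wide, 70 mm high, standing near the press on its far side; origin under its centre.
- jar: Bystander: glue jar, 60 mm wide, 85 mm high, standing near the press; origin under its centre.
- hammer: Bystander: hammer, 260 mm long, lying on the table to one side; origin at mid length on its underside, x along the handle towards the head.

How it is judged:
By the outcome, as a careful person would: the job done as asked, in the order asked, and still so for the second after the job is handed in, while the arm keeps its last pose, push and grip.
It also fails if it takes over 42 s, if anything falls off the work surface, if the arm or the gripper's body presses on something with over 40 N, if the wrist force passes 120 N, or if a joint passes its speed limit or range.

## Robot

A 6-joint arm with a two-finger parallel gripper is mounted at the origin on the work surface. World frame = base frame: x ahead of the robot, y to its left, z up, the work surface at z = 0. Lengths are in m, angles in rad, forces in N, time in s.
With the tool pointing down it reaches from about 0.3 to 0.775 m from the base axis. Payload 14.6 kg.
Tool frame: the origin (TCP) lies on the centre line of the jaws, within the pads' length; the fingertips stand 19 mm ahead of it and the grasp point (between the pads) is the TCP; z points along the fingers, y is the line along which they close (so a half turn about z gives the same grasp; the last joint's range is limited). The gripper opens to 94 mm and grips with 3 to 60 N. Pads are 16 mm wide; open, the fingers measure 119 mm over their backs; the gripper's body (75 mm by 177 mm) begins 78 mm behind the grasp point.
Start: joints at [1.149, 0.3, 1.521, -0, 1.321, -0.067], TCP at [0.191, 0.516, 0.224] pointing down, gripper open.
Joint ranges: [-3.03, 3.03], [-0.79, 2.21], [0.23, 2.52], [-1.04, 4.18], [0, 3.07], [-2.55, 2.55]. Speed limits (rad/s): [2.22, 2.22, 2.57, 3.14, 3.14, 3.14].

## Interface

Orientations are given as [roll, pitch, yaw] about the fixed x, y, z axes, in that order (R = Rz(yaw) Ry(pitch) Rx(roll)).
In Python, from station import get_obs, camera, workorder gives the robot as it stands.
- The arm moves only by the tool play_rows, never from a script. Its argument "motion" is a list that holds one entry, the list of rows, each a list of 7 numbers: the shift along the tool's x, y, z as a fraction of full scale, then the turn, a rotation vector about the tool's x, y, z as a fraction of full scale, then the opening, from -1 (shut) to 1 (fully open). In form: [[[x, y, z, ax, ay, az, grip], ...]]. A call has 1 to 10 rows; each row is the pose to reach, as a shift and turn from the pose commanded when the call began, along the tool's axes at that moment, turning the shorter way round; what a row does not reach only later rows make up. Full scale, the value 1, is 0.25 m for a shift and 2 pi rad for a turn. A row lasts 1/10 s, in which the tool goes at most 50 mm and 8.59 degrees, less where a joint would pass 70% of its speed; a pose out of reach is approached as far as the arm can. A call with a number of a shift or a turn outside -1 to 1 is refused whole. A call with a gripper value outside its range is refused whole. The fingers move at their own pace and stop on an object; "grip_force" is the grip in N (left out, the last holds). Time passes only in rows, so rows that repeat a pose let the fingers close. It gives the time, the measured TCP pose, the force, the opening and the grip force at its end, in the units of the state.
- get_obs(): the state, without advancing time (a new reading comes with each control period).
- camera(name): name is "scene" or "top"; returns a dict with "frame" (400x640x3 uint8, red, green, blue), "z_map" (400x640 float32, m along the optical axis (not along the pixel's ray), 0 where there is no reading), "camera_matrix" (3x3 intrinsics, pixels), "T" (4x4, takes a point from camera to world coordinates). Camera axes: x right, y up, looking along -z (the intrinsics and any distortion apply to the point x, -y, -z); pixel columns grow to the right and rows downward; lengths in m; the calibration is good to about 2 mm. A picture is of the moment at which its call begins.
- workorder.hand_in(): hands the job in; it is judged then, once.
The state is a dict: "time_s": time; "qpos": joint angles; "joint_vel": joint speeds; "tau": joint torques, N m; "ee_pos": TCP position; "eef_rot": TCP orientation; "force": force on the tool from outside, world axes, zero at the start; "moment": the same for the moment, N m; "grip_width": finger opening in m; "grip_force": force on a finger pad.
Only numpy, scipy, OpenCV 4.12 (cv2) and the standard library are available. Lean on these libraries where they do the work, as an engineer would, in place of code of your own. Each camera call takes 0.05 s, during which the arm holds its last target. There are 200 camera calls.

## Working session

There is one attempt and no reset: what is moved stays moved. The work goes in short steps, Python scripts to look and compute and a tool call to move; the robot and the scene stay as the last step left them, time stands still between calls to the robot, and variables do not carry over. Pictures are saved under pics/ and viewed, at most 10 in all, crops included, and the job is handed in when it is done.

Besides the shell and the picture viewer there is one more tool, called after "Call:" in YAML: its name, and indented under it one key for each argument. play_rows: Moves the arm, as the interface text tells. Its arguments: {"type":"object","properties":{"motion":{"type":"array"},"grip_force":{"type":"number"}},"required":["motion"]}

```bash
ls; mkdir -p pics; cat > h.py <<'E'
import numpy as np, cv2
from station import get_obs, camera, workorder
def cloud(c):
    z=c["z_map"]; K=c["camera_matrix"]; v,u=np.mgrid[0:z.shape[0],0:z.shape[1]]
    P=np.stack([(u-K[0,2])/K[0,0]*z,-(v-K[1,2])/K[1,1]*z,-z],-1)
    W=P@c["T"][:3,:3].T+c["T"][:3,3]; W[z==0]=np.nan
    return W
E
python3 - <<'E'
from h import *
o=get_obs();print({k:np.round(v,3) for k,v in o.items()})
for n in("scene","top"):
    c=camera(n); np.savez(n+'0.npz',**c); cv2.imwrite(f'pics/{n}0.png',c["frame"][...,::-1]); print(c["camera_matrix"],c["T"].round(3))
    print([k for k in c])
E
```

```text
pics
{'time_s': np.float64(0.0), 'qpos': array([ 1.149,  0.301,  1.522, -0.   ,  1.321, -0.067]), 'joint_vel': array([-0.   ,  0.001,  0.002, -0.001, -0.   ,  0.001]), 'tau': array([ 2.0000e-03, -5.3181e+01, -3.5275e+01,  7.1000e-02,  2.4000e-02,
       -0.0000e+00]), 'ee_pos': array([0.191, 0.516, 0.224]), 'eef_rot': array([-3.14 , -0.   ,  2.787]), 'force': array([ 0.188,  0.088, -0.439]), 'moment': array([-0.027, -0.001,  0.019]), 'grip_force': np.float64(0.0), 'grip_width': np.float64(0.094)}
[[392.03971889   0.         314.29036832]
 [  0.         392.03971889 198.93868739]
 [  0.           0.           1.        ]] [[-0.416 -0.556  0.72   1.279]
 [ 0.91  -0.252  0.33   0.452]
 [-0.002  0.792  0.61   0.699]
 [ 0.     0.     0.     1.   ]]
['frame', 'z_map', 'camera_matrix', 'T']
[[431.95082108   0.         321.80282203]
 [  0.         431.95082108 195.99341509]
 [  0.           0.           1.        ]] [[ 0.012  0.995 -0.101  0.502]
 [-1.     0.011 -0.005  0.143]
 [-0.004  0.101  0.995  1.322]
 [ 0.     0.     0.     1.   ]]
['frame', 'z_map', 'camera_matrix', 'T']
```

View pics/scene0.png

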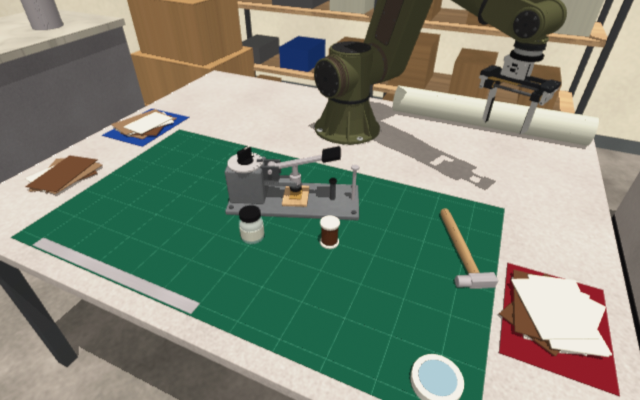

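View pics/top0.png

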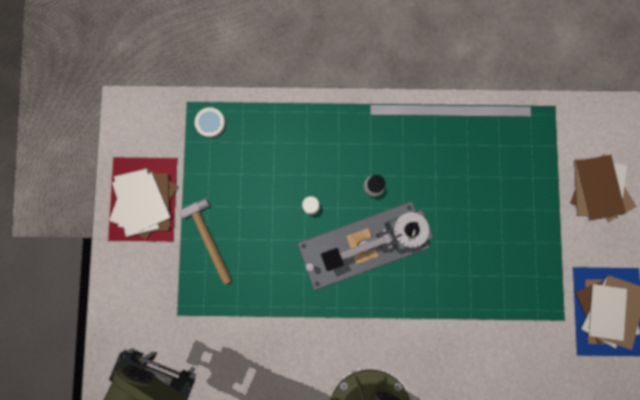

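The scene view shows the press with its dial around (245,158), the pad at (330,155) and the gauge post at (355,170). In the top view the dial is near (411,231), the pad near (332,260), the gauge cap near (309,267), the spool at (311,205) and the jar at (375,185).

```bash
python3 - <<'E'
from h import *
from scipy.optimize import least_squares
c=np.load('top0.npz'); W=cloud(c); f=c["frame"]
sub=W[195:300,290:440]; 
def ctr(m): 
    p=sub[m].astype(np.float32); return p.mean(0).round(4),m.sum()
z=sub[...,2]
# base plate
m=(abs(z-0.016)<0.006); print('base',cv2.minAreaRect(np.ascontiguousarray(sub[m][:,:2]*1000,dtype=np.float32)))
m=(abs(z-0.131)<0.005)&(np.arange(290,440)[None]>385); print('plate',ctr(m),cv2.minEnclosingCircle(np.ascontiguousarray(sub[m][:,:2]*1000,dtype=np.float32)))
vv,uu=np.mgrid[195:300,290:440]
m=(z>0.150)&(uu<350); print('pad',ctr(m),cv2.minAreaRect(np.ascontiguousarray(sub[m][:,:2]*1000,dtype=np.float32)))
m=(z>0.115)&(uu<318)&(z<.135); print('gauge',ctr(m))
m=(z>0.158)&(uu>390); print('bar',ctr(m),cv2.minAreaRect(np.ascontiguousarray(sub[m][:,:2]*1000,dtype=np.float32)))
m=(z>0.12)&(uu>390)
for n,(u,v) in dict(spool=(311,205),jar=(375,185)).items(): print(n,W[v,u].round(3))
# scene
s=np.load('scene0.npz'); W2=cloud(s); z2=W2[...,2]; u2=np.mgrid[0:400,0:640][1]; v2=np.mgrid[0:400,0:640][0]
m=(z2>.158)&(u2>225)&(u2<262)&(v2>140)&(v2<180); print('bar scene',W2[m].mean(0).round(4),m.sum(),cv2.minAreaRect(np.ascontiguousarray(W2[m][:,:2]*1000,dtype=np.float32)))
m=(abs(z2-.127)<.006)&(u2>345)&(u2<365)&(v2>155)&(v2<185);print('gauge scene',W2[m].mean(0).round(4),m.sum())
a=cv2.resize(f[205:260,375:450,::-1],None,fx=5,fy=5,interpolation=cv2.INTER_CUBIC)
b=cv2.resize(s["frame"][135:190,215:290,::-1],None,fx=5,fy=5,interpolation=cv2.INTER_CUBIC)
cv2.imwrite('pics/d0.png',np.hstack([a,b]))
E
```

```text
base ((503.04742431640625, 30.029891967773438), (268.1903991699219, 369.6282958984375), 20.354482650756836)
plate (array([ 0.5333, -0.0915,  0.1302], dtype=float32), np.int64(807)) ((528.646728515625, -82.11064147949219), 67.5113296508789)
pad (array([0.4552, 0.1173, 0.1676], dtype=float32), np.int64(423)) ((457.8879089355469, 110.47623443603516), (51.82342529296875, 73.68090057373047), 21.69622230529785)
gauge (array([0.4311, 0.182 , 0.1264], dtype=float32), np.int64(44))
bar (array([ 0.5353, -0.0956,  0.167 ], dtype=float32), np.int64(92)) ((535.0853881835938, -96.60505676269531), (15.347761154174805, 41.31808853149414), 76.91272735595703)
spool [0.603 0.181 0.068]
jar [ 0.662 -0.004  0.084]
bar scene [ 0.5365 -0.0951  0.1656] 83 ((534.71728515625, -95.998779296875), (15.225798606872559, 41.07697296142578), 75.37535095214844)
gauge scene [0.43   0.1816 0.1259] 39
```

View pics/d0.png

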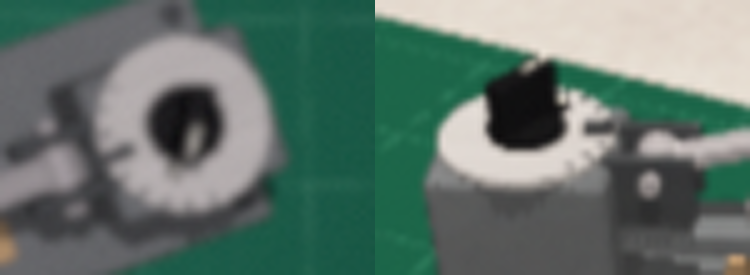

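Dial axis measured at (0.535,-0.096) and gauge at (0.4305,0.182). That gives a press yaw of about 20.6°. In the crop, the white pointer line is at (187,140), pointing towards the robot, so the dial angle is about 0.6. The rib is at (118,153), near the expected direction.

```bash
cat >> h.py <<'E'
from scipy.spatial.transform import Rotation as R
def go(p,yaw):
    "fractions (tool axes) from the present pose to p, tool down at yaw"
    o=get_obs(); Rc=R.from_euler('xyz',o["eef_rot"]); Rt=R.from_euler('xyz',[np.pi,0,yaw])
    print('shift',(Rc.inv().apply(np.array(p)-o["ee_pos"])/.25).round(4),'turn',((Rc.inv()*Rt).as_rotvec()/2/np.pi).round(4),
      'pos',o["ee_pos"].round(4),'rot',o["eef_rot"].round(3),'F',o["force"].round(1),'t',round(float(o["time_s"]),2))
E
python3 -c "
from h import *
go([.535,-.096,.29],2.897)"
```

```text
shift [-2.1401 -1.816  -0.2624] turn [-0.0002 -0.     -0.0175] pos [0.191  0.5155 0.224 ] rot [-3.141 -0.     2.787] F [-0.  -0.1  0.4] t 0.1
```

Call:
play_rows:
  motion:
    - [[-0.1, -0.1, -0.2, 0, 0, 0, -0.1], [-0.99, -0.84, -0.26, 0, 0, 0, -0.1], [-0.99, -0.84, -0.26, 0, 0, 0, -0.1], [-0.99, -0.84, -0.26, 0, 0, 0, -0.1], [-0.99, -0.84, -0.26, 0, 0, 0, -0.1], [-0.99, -0.84, -0.26, 0, 0, 0, -0.1], [-0.99, -0.84, -0.26, 0, 0, 0, -0.1], [-0.99, -0.84, -0.26, 0, 0, 0, -0.1]]

```text
time_s: 0.9
ee_pos: [0.3522, 0.2292, 0.2898]
eef_rot: [3.142, 0.001, 2.781]
force: [0.1, 0.1, -0.7]
grip_width: 0.0423
grip_force: 0.0
```

Call:
play_rows:
  motion:
    - [[-0.95, -0.8, 0, 0, 0, 0, -0.1], [-0.95, -0.8, 0, 0, 0, 0, -0.1], [-0.95, -0.8, 0, 0, 0, 0, -0.1], [-0.95, -0.8, 0, 0, 0, 0, -0.1], [-0.95, -0.8, 0, 0, 0, 0, -0.1], [-0.95, -0.8, 0, 0, 0, 0, -0.1], [-0.95, -0.8, 0, 0, 0, 0, -0.1], [-0.95, -0.8, 0, 0, 0, 0, -0.1], [-0.95, -0.8, 0, 0, 0, 0, -0.1]]

```text
time_s: 1.8
ee_pos: [0.5031, -0.036, 0.2892]
eef_rot: [3.141, -0.001, 2.787]
force: [0.1, 0.3, -0.6]
grip_width: 0.0429
grip_force: 0.0
```

```bash
python3 -c "
from h import *
go([.535,-.096,.23],2.897);print(get_obs()['grip_width'])"
```

```text
shift [-0.2032 -0.1807  0.2368] turn [ 0.     -0.0001 -0.0174] pos [ 0.5031 -0.036   0.2892] rot [ 3.141e+00 -1.000e-03  2.787e+00] F [ 0.1  0.3 -0.6] t 1.8
0.042883913118259925
```

Call:
play_rows:
  motion:
    - [[-0.203, -0.181, 0, 0, 0, -0.0174, -0.1], [-0.203, -0.181, 0, 0, 0, -0.0174, -0.1], [-0.203, -0.181, 0, 0, 0, -0.0174, -0.1], [-0.203, -0.181, 0.15, 0, 0, -0.0174, -0.1], [-0.203, -0.181, 0.25, 0, 0, -0.0174, -0.1], [-0.203, -0.181, 0.35, 0, 0, -0.0174, -0.1], [-0.203, -0.181, 0.45, 0, 0, -0.0174, -0.1], [-0.203, -0.181, 0.5, 0, 0, -0.0174, -0.1], [-0.203, -0.181, 0.505, 0, 0, -0.0174, -0.1], [-0.203, -0.181, 0.505, 0, 0, -0.0174, -0.1]]

```text
time_s: 2.8
ee_pos: [0.5355, -0.0966, 0.1642]
eef_rot: [3.142, 0.001, 2.897]
force: [-0.4, -0.4, 0.2]
grip_width: 0.0425
grip_force: 0.0
```

Call:
play_rows:
  motion:
    - [[0, 0, 0, 0, 0, 0, -1], [0, 0, 0, 0, 0, 0, -1], [0, 0, 0, 0, 0, 0, -1], [0, 0, 0, 0, 0, 0, -1], [0, 0, 0, 0, 0, 0, -1], [0, 0, 0, 0, 0, 0, -1]]
  grip_force: 12

```text
time_s: 3.4
ee_pos: [0.535, -0.0993, 0.1637]
eef_rot: [-3.138, 0.001, 2.895]
force: [-4.0, -13.3, 3.3]
grip_width: 0.0141
grip_force: 12.0
```

```bash
python3 -c "
from h import *
go([.535,-.096,.163],2.897-.9);o=get_obs();print(o['grip_width'],o['qpos'].round(3),o['moment'].round(2))"
```

```text
shift [0.0031 0.0127 0.0027] turn [-0.0005  0.0003  0.143 ] pos [ 0.535  -0.0993  0.1637] rot [-3.138e+00  1.000e-03  2.895e+00] F [ -4.  -13.3   3.3] t 3.4
0.01409328505914019 [-0.249  0.344  1.61  -0.004  1.187 -1.572] [-2.62  0.9   0.09]
```

The jaws were centred about 3 mm off, so I shift onto the axis and then turn clockwise.

Call:
play_rows:
  motion:
    - [[0, -0.011, 0, 0, 0, 0, -1], [0, -0.011, 0, 0, 0, 0, -1], [0, -0.011, 0, 0, 0, 0, -1]]

```text
time_s: 3.7
ee_pos: [0.5349, -0.0997, 0.1637]
eef_rot: [3.141, 0.001, 2.896]
force: [-0.1, 4.5, 5.5]
grip_width: 0.0138
grip_force: 12.0
```

Call:
play_rows:
  motion:
    - [[0, 0, 0, 0, 0, 0.018, -1], [0, 0, 0, 0, 0, 0.036, -1], [0, 0, 0, 0, 0, 0.054, -1], [0, 0, 0, 0, 0, 0.072, -1], [0, 0, 0, 0, 0, 0.09, -1], [0, 0, 0, 0, 0, 0.108, -1], [0, 0, 0, 0, 0, 0.126, -1], [0, 0, 0, 0, 0, 0.143, -1], [0, 0, 0, 0, 0, 0.143, -1], [0, 0, 0, 0, 0, 0.143, -1]]

```text
time_s: 4.7
ee_pos: [0.5337, -0.1011, 0.1637]
eef_rot: [-3.139, 0.001, 1.997]
force: [-11.3, -5.8, 10.4]
grip_width: 0.0139
grip_force: 12.0
```

Call:
play_rows:
  motion:
    - [[0, 0, 0, 0, 0, 0, -0.1], [0, 0, 0, 0, 0, 0, -0.1], [0, 0, 0, 0, 0, 0, -0.1], [0, 0, 0, 0, 0, 0, -0.1], [0, 0, -0.2, 0, 0, 0, -0.1], [0, 0, -0.4, 0, 0, 0, -0.1], [0, 0, -0.6, 0, 0, 0, -0.1], [-0.5, 0, -0.6, 0, 0, 0, -0.1], [-0.7, 0, -0.6, 0, 0, 0, -0.1], [-0.7, 0, -0.6, 0, 0, 0, -0.1]]

```text
time_s: 5.7
ee_pos: [0.5973, -0.2379, 0.3136]
eef_rot: [3.141, 0.001, 1.999]
force: [-0.9, 0.0, 0.4]
grip_width: 0.0425
grip_force: 0.0
```

```bash
python3 - <<'E'
from h import *
def rect(p): return cv2.minAreaRect(np.ascontiguousarray(p[:,:2]*1000,dtype=np.float32))
v,u=np.mgrid[0:400,0:640]
c=camera("top");s=camera("scene");W=cloud(c);W2=cloud(s)
for n,w in(("top",W),("scene",W2)):
    d=np.hypot(w[...,0]-.535,w[...,1]+.097)
    m=(w[...,2]>.158)&(w[...,2]<.18)&(d<.03); r=rect(w[m]); print(n,'bar',w[m].mean(0).round(4),r)
    g=(abs(w[...,2]-.127)<.006)&(np.hypot(w[...,0]-.43,w[...,1]-.182)<.018); print('gauge',w[g].mean(0).round(4),np.nanmedian(w[g][:,2]))
    m=(w[...,2]>.155)&(w[...,2]<.19)&(np.hypot(w[...,0]-.453,w[...,1]-.117)<.05)
    print('pad',m.sum(),rect(w[m]))
a=cv2.resize(c["frame"][205:260,375:450,::-1],None,fx=5,fy=5,interpolation=cv2.INTER_CUBIC)
b=cv2.resize(s["frame"][135:190,215:290,::-1],None,fx=5,fy=5,interpolation=cv2.INTER_CUBIC)
cv2.imwrite('pics/d1.png',np.hstack([a,b]))
E
```

```text
top bar [ 0.5356 -0.0963  0.1675] ((535.3749389648438, -96.52265167236328), (14.017416954040527, 42.3503532409668), 24.391040802001953)
gauge [0.4309 0.1822 0.1264] 0.12673288085957057
pad 389 ((456.4778137207031, 113.61898803710938), (51.864280700683594, 66.84107971191406), 20.926570892333984)
scene bar [ 0.5359 -0.0956  0.165 ] ((535.17578125, -96.3830337524414), (15.13946533203125, 41.46866226196289), 23.730005264282227)
gauge [0.4298 0.1816 0.126 ] 0.1263060040372414
pad 264 ((454.2302551269531, 114.54720306396484), (54.22385025024414, 60.260780334472656), 21.979862213134766)
```

View pics/d1.png

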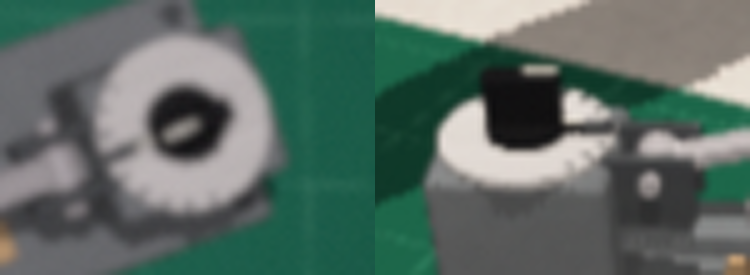

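Picture: the white line, from (200,118) to (160,138), now aims at the rib at (120,153). I'll check the rib's bearing numerically and compute the press pose.

```bash
python3 - <<'E'
from h import *
c=camera("top");W=cloud(c);g=c["frame"].astype(int).sum(-1)
# intersect pixel rays with z=.137 plane for dark pixels near the rib, plate centre from light plate ring at z=.131
K=c["camera_matrix"];T=c["T"];v,u=np.mgrid[0:400,0:640]
def on(z):
    d=np.stack([(u-K[0,2])/K[0,0],-(v-K[1,2])/K[1,1],-np.ones(u.shape)],-1)@T[:3,:3].T
    return T[:3,3]+d*((z-T[2,3])/d[...,2])[...,None]
P=on(.131); cen=np.array([.5353,-.0965]); light=(g>400)&(np.hypot(P[...,0]-cen[0],P[...,1]-cen[1])<.055)
print('plate light circle',cv2.minEnclosingCircle(np.ascontiguousarray(P[light][:,:2]*1000,dtype=np.float32)))
P=on(.137);d=P[...,:2]-cen;r=np.hypot(*np.moveaxis(d,-1,0));th=np.degrees(np.arctan2(d[...,1],d[...,0]))
for a in range(96,136,3):
    m=(r>.029)&(r<.043)&(abs(th-a)<2.5); print(a,int(g[m].mean()),m.sum(),end=' | ')
print()
m=(r<.02)&(g>300); q=on(.169)[m][:,:2]; l=cv2.fitLine(np.float32(q*1000),cv2.DIST_L2,0,.01,.01).ravel();print('line',np.degrees(np.arctan2(l[1],l[0])),m.sum(),q.mean(0))
ps=np.arctan2(-(.4304-.5352),.1819+.0965);print('psi',np.degrees(ps))
g0=np.array([.4304,.1819]);y=np.array([-np.sin(ps),np.cos(ps)])
print('pad rest',g0-y*.067,'pad level',g0-y*.058)
go([*(g0-y*.060),.25],2.787)
E
```

```text
plate light circle ((534.9278564453125, -97.59807586669922), 48.269927978515625)
96 531 5 | 99 517 5 | 102 517 6 | 105 501 6 | 108 464 7 | 111 406 6 | 114 350 6 | 117 328 7 | 120 362 7 | 123 414 6 | 126 473 7 | 129 513 6 | 132 528 7 | 135 537 5 | 
line 10.199807 20 [ 0.53374781 -0.08562488]
psi 20.62818339929756
pad rest [0.45400424 0.11919561] pad level [0.45083352 0.12761859]
shift [1.5669 0.0704 0.2472] turn [-0.0002 -0.0004 -0.126 ] pos [ 0.5969 -0.2386  0.311 ] rot [-3.140e+00 -2.000e-03  1.995e+00] F [-0.6  1.1 -0.2] t 5.85
```

Dial bar is at 114.1° against a target of about 114.7° (rib), so the dial is set. Next, go over the pad with the fingers shut, closing across the press.

```bash
python3 -c "
from h import *
go([.4515,.1257,.25],1.93)"
```

```text
shift [1.5668 0.0701 0.2472] turn [-0.0003 -0.0003  0.0103] pos [ 0.5969 -0.2386  0.311 ] rot [-3.140e+00 -2.000e-03  1.995e+00] F [-0.6  1.1 -0.2] t 5.85
```

Call:
play_rows:
  motion:
    - [[0.95, 0.04, 0, 0, 0, 0, -1], [0.95, 0.04, 0, 0, 0, 0, -1], [0.95, 0.04, 0, 0, 0, 0, -1], [0.95, 0.04, 0, 0, 0, 0, -1], [0.95, 0.04, 0, 0, 0, 0, -1], [0.95, 0.04, 0, 0, 0, 0, -1], [0.95, 0.04, 0, 0, 0, 0, -1]]

```text
time_s: 6.55
ee_pos: [0.507, -0.015, 0.3139]
eef_rot: [3.14, 0.001, 2.0]
force: [-0.5, -0.3, 0.5]
grip_width: 0.0005
grip_force: 0.0
```

```bash
python3 -c "
from h import *
go([.4515,.1257,.25],1.93)"
```

```text
shift [0.6044 0.0321 0.2551] turn [0.0002 0.0001 0.0111] pos [ 0.507  -0.015   0.3139] rot [3.14e+00 1.00e-03 2.00e+00] F [-0.5 -0.3  0.5] t 6.55
```

Call:
play_rows:
  motion:
    - [[0.604, 0.032, 0, 0, 0, 0.011, -1], [0.604, 0.032, 0, 0, 0, 0.011, -1], [0.604, 0.032, 0, 0, 0, 0.011, -1], [0.604, 0.032, 0, 0, 0, 0.011, -1], [0.604, 0.032, 0.15, 0, 0, 0.011, -1], [0.604, 0.032, 0.25, 0, 0, 0.011, -1], [0.604, 0.032, 0.35, 0, 0, 0.011, -1], [0.604, 0.032, 0.41, 0, 0, 0.011, -1], [0.604, 0.032, 0.41, 0, 0, 0.011, -1], [0.604, 0.032, 0.41, 0, 0, 0.011, -1]]

```text
time_s: 7.55
ee_pos: [0.4528, 0.124, 0.2112]
eef_rot: [3.141, 0.0, 1.928]
force: [-0.4, -1.2, 0.0]
grip_width: 0.0003
grip_force: 0.0
```

```bash
python3 - <<'E'
from h import *
go([.4515,.1257,.151],1.93)
c=camera("scene");cv2.imwrite('pics/p0.png',cv2.resize(c["frame"][110:230,200:380,::-1],None,fx=4,fy=4,interpolation=cv2.INTER_CUBIC))
E
```

```text
shift [ 0.0082 -0.0024  0.2408] turn [ 0.      0.     -0.0004] pos [0.4528 0.124  0.2112] rot [3.141 0.    1.928] F [-0.4 -1.2  0. ] t 7.55
```

View pics/p0.png

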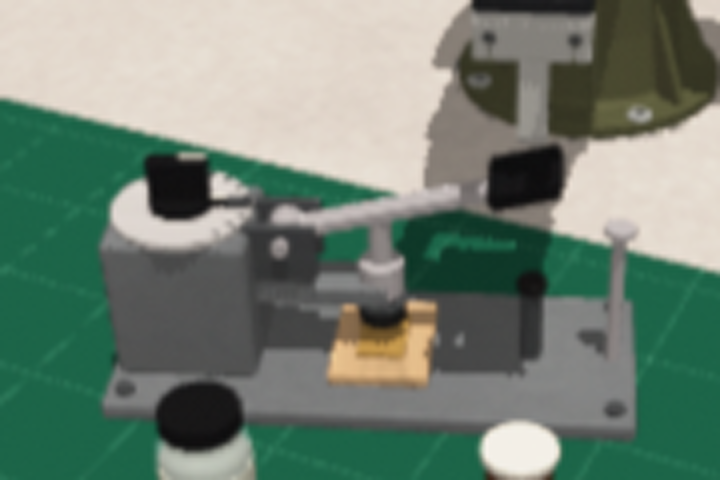

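The shut fingers, at (533,130), stand over the pad at (525,175). I press gradually, first to about 5 mm above the target.

Call:
play_rows:
  motion:
    - [[0.008, -0.002, 0.05, 0, 0, 0, -1], [0.008, -0.002, 0.08, 0, 0, 0, -1], [0.008, -0.002, 0.11, 0, 0, 0, -1], [0.008, -0.002, 0.14, 0, 0, 0, -1], [0.008, -0.002, 0.16, 0, 0, 0, -1], [0.008, -0.002, 0.18, 0, 0, 0, -1], [0.008, -0.002, 0.2, 0, 0, 0, -1], [0.008, -0.002, 0.22, 0, 0, 0, -1], [0.008, -0.002, 0.24, 0, 0, 0, -1], [0.008, -0.002, 0.24, 0, 0, 0, -1]]

```text
time_s: 8.6
ee_pos: [0.4512, 0.1268, 0.1504]
eef_rot: [3.141, -0.001, 1.929]
force: [-3.1, 3.2, 8.4]
grip_width: 0.0007
grip_force: 3.8
```

```bash
cat > chk.py <<'E'
from h import *
go([.4515,.1257,.146],1.93)
for n in("top","scene"):
    w=cloud(camera(n)); y=np.array([-.3523,.9359]); x=np.array([.9359,.3523])
    d=w[...,:2]-np.array([.4304,.1819]); a=d@y; b=d@x
    for k,m in dict(gauge=np.hypot(a,b)<.009, outer=(abs(b)<.022)&(a>-.048)&(a<-.036), inner=(abs(b)<.022)&(a>-.08)&(a<-.068), xp=(b>.016)&(b<.025)&(a>-.08)&(a<-.036), xm=(b<-.016)&(b>-.025)&(a>-.08)&(a<-.036)).items():
        q=w[m&(w[...,2]>.105)&(w[...,2]<.19)]; 
        if len(q): print(n,k,len(q),np.percentile(q[:,2],[20,50,80]).round(4))
E
python3 chk.py
```

```text
shift [-0.0044 -0.0003  0.0177] turn [ 0.0001 -0.0001 -0.0002] pos [0.4512 0.1268 0.1504] rot [ 3.141e+00 -1.000e-03  1.929e+00] F [-3.1  3.2  8.4] t 8.6
scene gauge 40 [0.1117 0.1244 0.1268]
scene outer 54 [0.1301 0.1314 0.1324]
scene inner 51 [0.1285 0.1306 0.1319]
scene xp 98 [0.1201 0.1257 0.1305]
scene xm 12 [0.1302 0.1314 0.1321]
```

Call:
play_rows:
  motion:
    - [[-0.002, 0, 0.009, 0, 0, 0, -1], [-0.002, 0, 0.018, 0, 0, 0, -1], [-0.002, 0, 0.018, 0, 0, 0, -1], [-0.002, 0, 0.018, 0, 0, 0, -1], [-0.002, 0, 0.018, 0, 0, 0, -1], [-0.002, 0, 0.018, 0, 0, 0, -1]]

```text
time_s: 9.3
ee_pos: [0.4514, 0.1264, 0.1464]
eef_rot: [3.141, -0.001, 1.929]
force: [-2.9, 5.4, 8.1]
grip_width: 0.0008
grip_force: 4.2
```

```bash
python3 chk.py; python3 - <<'E'
from h import *
c=camera("scene");cv2.imwrite('pics/p1.png',cv2.resize(c["frame"][110:230,200:380,::-1],None,fx=4,fy=4,interpolation=cv2.INTER_CUBIC))
w=cloud(c)
for n,e in dict(gauge=np.hypot(w[...,0]-.4304,w[...,1]-.1819)<.013).items():
    q=w[e&(w[...,2]>.122)]; print(n,len(q),np.sort(q[:,2])[::4].round(4))
E
```

```text
shift [-0.0029 -0.0006  0.0018] turn [ 0.0002 -0.0001 -0.0002] pos [0.4514 0.1264 0.1464] rot [ 3.141e+00 -1.000e-03  1.929e+00] F [-2.9  5.4  8.1] t 9.3
scene gauge 39 [0.1122 0.1252 0.1267]
scene outer 51 [0.1255 0.1266 0.1276]
scene inner 48 [0.1255 0.1265 0.1274]
scene xp 89 [0.1161 0.1221 0.1261]
scene xm 15 [0.1258 0.1266 0.1273]
gauge 106 [0.1223 0.1242 0.1253 0.1256 0.1261 0.1264 0.1267 0.127  0.128  0.1293
 0.3879 0.4    0.4056 0.4112 0.4184 0.4281 0.4336 0.4396 0.4416 0.4429
 0.4442 0.4446 0.4457 0.4471 0.4483 0.4499 0.4514]
```

View pics/p1.png

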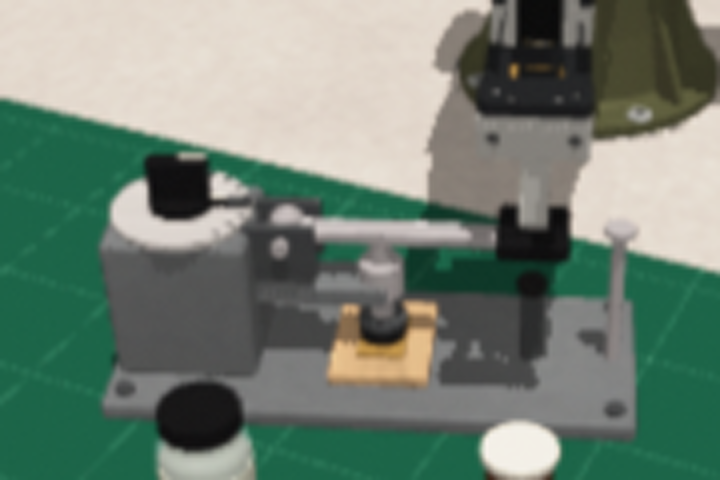

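The lever is level: the pad top (533,225) reads 0.1266 m and the gauge cap (620,228) about 0.1265 m. The dial is unchanged, so I hand in.

```bash
python3 -c "
from station import workorder
print(workorder.hand_in())"
```

```text
the job is handed in; nothing more can be done
None
```

The job is handed in, with no verdict returned: the dial's pointer is on the index rib (within about 3° by camera) and released, and the fingertips hold the lever with the pad top at 0.1266 m against about 0.1265 m measured for the gauge post, clear of the bottom stop.

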